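# Lay the spatula in the wash cassette and lock its hold-down bar

## Robot

A 6-joint arm with a two-finger parallel gripper is mounted at the origin on the work surface. World frame = base frame: x ahead of the robot, y to its left, z up, the work surface at z = 0. Lengths are in m, angles in rad, forces in N, time in s.
With the tool pointing down it reaches from about 0.325 to 0.85 m from the base axis. Payload 4.4 kg.
Tool frame: the origin (TCP) lies between the finger pads; the fingertips stand 11 mm ahead of it and the grasp point (between the pads) lies 8 mm behind it (env.tips_ahead is the distance from the TCP to the fingertips, in m); z points along the fingers, y is the line along which they close (so a half turn about z gives the same grasp; the last joint's range is limited). The gripper opens to 94 mm and grips with 3 to 60 N. Pads are 16 mm wide; open, the fingers measure 119 mm over their backs; the gripper's body (75 mm by 177 mm) begins 78 mm behind the grasp point.
Start: joints at [-1.377, 0.207, 1.542, -0, 1.393, -0.15], TCP at [0.194, -0.541, 0.216] pointing down, gripper open.
Joint ranges: [-2.73, 2.73], [-0.86, 2.22], [0.23, 2.46], [-1.11, 4.25], [0.08, 2.63], [-2.82, 2.82]. Speed limits (rad/s): [2.79, 2.79, 3.14, 3.14, 3.14, 3.14].

## Interface

Orientations are given as a unit quaternion [x, y, z, w].
In Python, from rig import env gives the robot as it stands. The module is installed in compiled form; this text tells all that it offers.
- The arm moves only by the tool drive_tool, never from a script. Its argument "steps" is a list that holds one entry, the list of rows, each a list of 7 numbers: the shift along the tool's x, y, z in mm, then the turn, a rotation vector about the tool's x, y, z in degrees, then the finger opening in mm, from 0 to 94. In form: [[[tx, ty, tz, wx, wy, wz, claw], ...]]. A call has 1 to 20 rows; each row shifts and turns the commanded pose from where the row before left it, along the tool's axes as they then stand; what a row does not reach is not made up. A row lasts 1/12 s, in which the tool goes at most 41.7 mm and 7.16 degrees, less where a joint would pass 70% of its speed; a pose out of reach is approached as far as the arm can. A call is refused whole if a number of a shift passes 41.7 or a number of a turn 7.16, either way. A call with a gripper value outside its range is refused whole. The fingers move at their own pace and stop on an object; the grip force is fixed at half the most. Time passes only in rows, so rows that do not move let the fingers close. It gives the time, the measured TCP pose, the force, the opening and the grip force at its end, in the units of the state.
- env.get_obs(): the state, without advancing time (a new reading comes with each control period).
- env.grab_frame(name): name is "side" or "top" or "wrist"; returns a dict with "img" (384x512x3 uint8, blue, green, red), "camera_matrix" (3x3 intrinsics, pixels), "R" (3x3) and "t" (3): a world point X has camera coordinates R X + t; the wrist camera has in their place "mount" (4x4, takes a point from camera to tool coordinates, whose origin is the TCP and whose axes are the flange's). Camera axes: x right, y down, z forward; pixel columns grow to the right and rows downward; lengths in m; the calibration is good to about 2 mm. A picture is of the moment at which its call begins: read the wrist's pose just before it. There is no depth.
- env.sign_off(): hands the job in; it is judged then, once.
The state is a dict: "time": time; "qpos": joint angles; "joint_velocities": joint speeds; "joint_torque": joint torques, N m; "position": TCP position; "tcp_rot": TCP orientation; "wrist_force": force on the tool from outside, world axes, zero at the start; "torque": the same for the moment, N m; "width": opening from 0.0 (shut) to 1.0 (fully open); "grasp_force": force on a finger pad.
Only numpy, scipy, OpenCV 4.12 (cv2) and the standard library are available. Lean on these libraries where they do the work, as an engineer would, in place of code of your own. Each camera call takes 0.05 s, during which the arm holds its last target. There are 200 camera calls.

## Task

Make the blue wash cassette ready: flip the red cam lever over to free the hold-down bar, slide the bar clear and lay the green-handled spatula flat in the empty pocket, blade in the wide end like the brush beside it, without dropping it. Then slide the bar back over the blade all the way home to its stop and flip the lever back fully to lock it. Leave the brush in its pocket and do not disturb the fruit and lab ware around.

Things in the scene. Friction and masses are not known exactly. Their poses are not given: they have to be found in the camera images.
- cassette: Blue tray fixed to the bench, 10 mm thick, spanning x -92..72 and y -95..138 mm about its origin (on the bench surface). Axes: x across the pockets towards the lever, y along them towards their wide (blade) ends, z up. Aluminium rails along both long edges (x -92..-80 and 56..72, tops 30 mm up). Two pockets along y: centre lines x = -35 (empty) and 25 mm (holds the brush).
- pocket (a point): Where the spatula's origin belongs: floor of the empty pocket, 10 mm above the bench; axes as the cassette's. White ribs 4 mm thick (tops 20 mm above the bench) frame a handle slot 24 mm wide (y -90..-30 from here) and a blade pocket 32 mm wide (y 25..86), with end walls; no ribs at y -30..25, room for fingers.
- bar (a joint): Slide of the steel hold-down bar along the cassette's y, m: 0 = home against its stop (over the spatula blade), 0.080 = open against the other stop, clear of the pockets. It cannot be slid while the cam lever is locked. It starts part way, in the way of the blade. Free, it takes about 2 N.
- bar_mid (a point): On the top face of the bar, midway between the two pockets. The bar spans the cassette across x; it is 30 mm wide (15 each side of this point along the cassette's y), its top is 46 mm and its underside 28 mm above the bench. Axes as the cassette's. The spot above the gap between the pockets is free for pushing.
- cam_lever (a joint): Red cam lever carried on the +x end of the bar; hinge axis along the cassette's y, rad: 0 = locked (leans 0.55 rad from upright inwards, over the bar), 1.1 = free (leans 0.55 rad outwards, beyond the rail). It stays where it is left; the cam presses on a black strip on the rail and begins to grip below about 0.5.
- lever_pivot (a point): On the lever's hinge axis, 40 mm above the bench; moves with the bar; axes as the cassette's.
- lever_tip (a point): Centre of the round grip at the lever's end, 75 mm from the hinge axis; the grip is 18 mm in diameter and 20 mm long along the hinge axis, the stem 10 by 16 mm. Top of the lever is 124 mm above the bench when upright.
- spatula: Spatula to be loaded, 165 mm long, lying flat loose on the bench. Origin on its underside near its centre of mass (a good place to grip); y points along it to the blade, z up. Green plastic handle 18 wide, 14 high (y -85..15 mm), steel blade 26 wide, 4 mm thick (y 15..80 mm). 40 to 90 g.
- spatula_tip (a point): Middle of the blade's end edge, 80 mm along y from the spatula's origin.
- brush: Flat brush with wooden handle already lying in the other pocket, same outline as the spatula (head 10 mm thick); leave it there. Origin on its underside, y to its head.
- orange: Orange, 72 mm across, 62 mm high, flat foot; lies on the other side of the cassette from the spatula. Bystander.
- mandarin: Mandarin, 62 mm across, 48 mm high. Bystander.
- pomelo: Large yellow fruit, 94 mm across, 90 mm high. Bystander.
- lemon: Lemon, 56 mm across, 50 mm high. Bystander.
- wash_bottle: White bottle with blue cap, 64 mm across, 170 mm high. Bystander.
- petri_dish: Open glass dish, 90 mm across, 16 mm high. Bystander.
- mortar: White mortar with pestle, 116 mm across, 60 mm high, pestle to about 100 mm. Bystander.
Mind the look-alikes: they are no part of the job. Of the things like the spatula, leave any that is pink; of the rest the smaller one is meant.

How it is judged:
By the outcome, as a careful person would: the job done as asked, in the order asked, and still so for the second after the job is handed in, with the robot touching nothing.
It also fails if it takes over 67 s, if anything falls off the work surface, if the arm or the gripper's body presses on something with over 40 N, if the wrist force passes 120 N, or if a joint passes its speed limit or range.

## Working session

There is one attempt and no reset: what is moved stays moved. The work goes in short steps, Python scripts to look and compute and a tool call to move; the robot and the scene stay as the last step left them, time stands still between calls to the robot, and variables do not carry over. Pictures are saved under pics/ and viewed, at most 11 in all, crops included, and the job is handed in when it is done.

Besides the shell and the picture viewer there is one more tool, called after ">>>" as a command line: name --argument value ..., lists and objects as JSON in quotes. drive_tool: Moves the arm, as the interface text tells. Its arguments: {"type":"object","properties":{"steps":{"type":"array","items":{"type":"array","items":{"type":"array","items":{"type":"number"}}}}},"required":["steps"]}

```bash
mkdir -p pics
cat > h.py <<'E'
import numpy as np, cv2
from rig import env
from scipy.spatial.transform import Rotation as Rn
def grab(n,save=None):
    o=env.get_obs(); f=env.grab_frame(n)
    if n=="wrist":
        T=np.eye(4);T[:3,:3]=Rn.from_quat(o["tcp_rot"]).as_matrix();T[:3,3]=o["position"]
        W=T@np.array(f["mount"]); f["R"]=W[:3,:3].T; f["t"]=-f["R"]@W[:3,3]
    if save: cv2.imwrite("pics/"+save,f["img"])
    return f
def ray(f,u,v):
    R=np.array(f["R"]);t=np.array(f["t"]); d=R.T@np.linalg.inv(f["camera_matrix"])@[u,v,1.]
    return -R.T@t,d
def onplane(f,u,v,z):
    c,d=ray(f,u,v); return c+d*(z-c[2])/d[2]
def proj(f,X):
    p=np.array(f["camera_matrix"])@(np.array(f["R"])@X+np.array(f["t"])); return p[:2]/p[2]
E
python3 - <<'E'
from h import *
a=grab("top","top0.png");b=grab("side","side0.png")
for f in(a,b):print(np.round(-np.array(f["R"]).T@f["t"],3))
print(env.get_obs(),env.tips_ahead)
E
```

```text
[0.334 0.15  1.294]
[ 0.04  -1.182  1.096]
{'time': 0.1, 'qpos': array([-1.37651307e+00,  2.07325280e-01,  1.54276946e+00,  2.32700711e-05,
        1.39350155e+00, -1.50511538e-01]), 'joint_velocities': array([ 0.00059612, -0.00312354, -0.00377881, -0.00129123, -0.00100697,
       -0.00095199]), 'joint_torque': array([-5.54905455e-04, -3.71868575e+01, -2.82293040e+01,  6.98142685e-02,
        3.10360745e-02, -5.07108075e-05]), 'position': array([ 0.19420801, -0.54047896,  0.21543204]), 'tcp_rot': array([ 9.85176197e-01,  1.71542579e-01, -1.04760121e-05, -1.00182689e-03]), 'wrist_force': array([-0.62557187, -0.03273282, -0.0714135 ]), 'torque': array([0.02516619, 0.01104435, 0.02230109]), 'grasp_force': 0.0, 'width': 0.998986710563049} 0.011
```

View pics/top0.png

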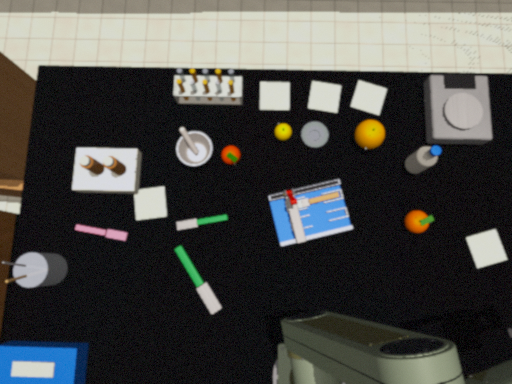

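View pics/side0.png

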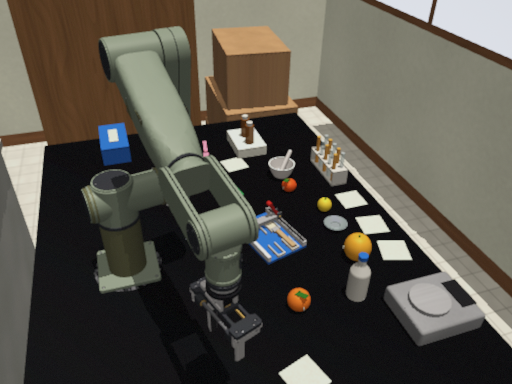

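The candidates in the top view are pink at (100,232), small green at (202,222) and large green at (197,280). The pink one is excluded, and the small green one fits as the smaller of the other two. The cassette is at (310,212), its lever is at (290,195), and the orange at (417,222) is on the side away from the spatula, as described. I'll confirm this in an enlarged crop.

Run:
```python
from h import *
f=grab("top"); im=f["img"]
cv2.imwrite("pics/crop1.png",cv2.resize(im[165:265,165:365],None,fx=4,fy=4,interpolation=cv2.INTER_CUBIC))
hsv=cv2.cvtColor(im,cv2.COLOR_BGR2HSV)
g=cv2.inRange(hsv,(45,100,60),(80,255,255))
n,l,s,c=cv2.connectedComponentsWithStats(g)
for i in range(1,n):
    if s[i,4]>40:
        pts=np.argwhere(l==i)[:,::-1].astype(np.float32); r=cv2.minAreaRect(pts)
        print("green",s[i],r,[np.round(onplane(f,*p,0.01)[:2],3).tolist() for p in cv2.boxPoints(r)])
b=cv2.inRange(hsv,(95,120,80),(125,255,255)); b[:, :260]=0;b[:170]=0;b[255:]=0;b[:,360:]=0
pts=np.argwhere(b)[:,::-1].astype(np.float32); r=cv2.minAreaRect(pts)
print("blue",r,[(np.round(p,1).tolist(),np.round(onplane(f,*p,0.01),4)[:2].tolist()) for p in cv2.boxPoints(r)])
for n,z,p in (("pink",.01,(100,232)),("orange",.03,(417,222)),("lemon",.025,(283,131)),("mand",.025,(231,155)),("mortar",.03,(194,149))):print(n,onplane(f,*p,z)[:2])
```

```text
green [197 214  32  12 224] ((212.51351928710938, 219.08106994628906), (7.233555316925049, 31.235809326171875), 80.53767395019531) [[0.472, 0.362], [0.491, 0.263], [0.468, 0.258], [0.449, 0.357]]
green [421 215  14   9  66] ((427.7691955566406, 220.15382385253906), (7.211102485656738, 12.75810432434082), 56.3099365234375) [[0.48, -0.355], [0.504, -0.39], [0.485, -0.401], [0.461, -0.367]]
green [174 245  30  42 450] ((188.2794189453125, 265.13238525390625), (45.104129791259766, 9.946916580200195), 59.03623962402344) [[0.374, 0.434], [0.391, 0.407], [0.272, 0.328], [0.256, 0.354]]
blue ((309.51605224609375, 212.75369262695312), (40.99440383911133, 75.27420043945312), 76.37300109863281) [([268.1000061035156, 201.6999969482422], [0.5307, 0.1324]), ([341.29998779296875, 184.0], [0.5943, -0.1042]), ([350.8999938964844, 223.8000030517578], [0.4652, -0.1334]), ([277.79998779296875, 241.5], [0.4034, 0.0993])]
pink [0.42026883 0.66962795]
orange [ 0.4736592  -0.33587539]
lemon [0.76513815 0.08803943]
mand [0.67992065 0.25669991]
mortar [0.69625805 0.37794556]
```

View pics/crop1.png

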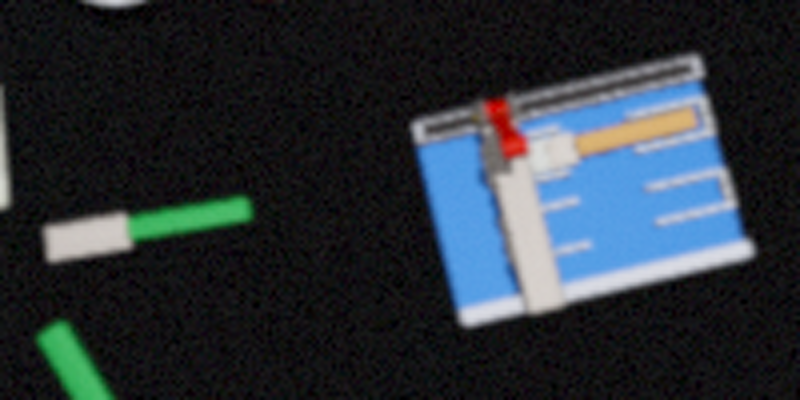

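The small green spatula at crop (45–250, 195–262) is confirmed. The large one below it and the pink one are decoys. In the crop the cassette spans (414,58)–(752,326), with the bar at (525,230) and the lever at (505,125), leaning inwards. Next I'll get a close wrist view.

```bash
cat >> h.py <<'E'
def plan(wps,o=None):
    """wps: list of (x,y,z,yaw_of_tool_y_deg,nrows,claw); prints rows from the measured pose"""
    o=o or env.get_obs(); p=np.array(o["position"]);R=Rn.from_quat(o["tcp_rot"]).as_matrix()
    ty=np.degrees(np.arctan2(R[1,1],R[0,1]))
    print("t",round(o["time"],2),"p",np.round(p*1000,1),"yaw",round(ty,2),"tilt",np.round(R[:,2],4))
    rows=[]
    for x,y,z,yaw,n,claw in wps:
        d=(np.array([x,y,z])-p)/n*1000; dy=(yaw-ty)/n
        for i in range(n):
            a=np.radians(ty); tyv=np.array([np.cos(a),np.sin(a),0]); tz=np.array([0,0,-1]); tx=np.cross(tyv,tz)
            rows.append([round(float(d@tx),1),round(float(d@tyv),1),round(float(-d[2]),1),0,0,round(-dy,2),claw]); ty+=dy
        p=np.array([x,y,z])
    print(str(rows).replace(" ",""))
E
python3 - <<'E'
from h import *
f=env.grab_frame("wrist");print(np.round(f["mount"],3),np.round(f["camera_matrix"]))
plan([(.46,-.02,.32,15,18,60)])
E
```

```text
[[-0.001 -0.959 -0.283  0.082]
 [ 1.    -0.    -0.001 -0.   ]
 [ 0.001 -0.283  0.959 -0.167]
 [ 0.     0.     0.     1.   ]] [[275.   0. 256.]
 [  0. 275. 194.]
 [  0.   0.   1.]]
t 0.2 p [ 194.2 -540.7  215.7] yaw -70.25 tilt [-3.0e-04  1.4e-03 -1.0e+00]
[[23.7,-22.2,-5.8,0,0,np.float64(-4.74),60],[25.4,-20.2,-5.8,0,0,np.float64(-4.74),60],[27.0,-18.0,-5.8,0,0,np.float64(-4.74),60],[28.4,-15.7,-5.8,0,0,np.float64(-4.74),60],[29.6,-13.3,-5.8,0,0,np.float64(-4.74),60],[30.6,-10.9,-5.8,0,0,np.float64(-4.74),60],[31.4,-8.3,-5.8,0,0,np.float64(-4.74),60],[32.0,-5.7,-5.8,0,0,np.float64(-4.74),60],[32.3,-3.0,-5.8,0,0,np.float64(-4.74),60],[32.5,-0.3,-5.8,0,0,np.float64(-4.74),60],[32.4,2.4,-5.8,0,0,np.float64(-4.74),60],[32.1,5.0,-5.8,0,0,np.float64(-4.74),60],[31.6,7.7,-5.8,0,0,np.float64(-4.74),60],[30.8,10.2,-5.8,0,0,np.float64(-4.74),60],[29.9,12.7,-5.8,0,0,np.float64(-4.74),60],[28.7,15.2,-5.8,0,0,np.float64(-4.74),60],[27.4,17.5,-5.8,0,0,np.float64(-4.74),60],[25.8,19.7,-5.8,0,0,np.float64(-4.74),60]]
```

>>> drive_tool --steps '[[[24, -22, -6, 0, 0, -4.74, 60], [25, -20, -6, 0, 0, -4.74, 60], [27, -18, -6, 0, 0, -4.74, 60], [28, -16, -6, 0, 0, -4.74, 60], [30, -13, -6, 0, 0, -4.74, 60], [31, -11, -6, 0, 0, -4.74, 60], [31, -8, -6, 0, 0, -4.74, 60], [32, -6, -6, 0, 0, -4.74, 60], [32, -3, -6, 0, 0, -4.74, 60], [32, 0, -6, 0, 0, -4.74, 60], [32, 2, -6, 0, 0, -4.74, 60], [32, 5, -6, 0, 0, -4.74, 60], [32, 8, -6, 0, 0, -4.74, 60], [31, 10, -6, 0, 0, -4.74, 60], [30, 13, -6, 0, 0, -4.74, 60], [29, 15, -6, 0, 0, -4.74, 60], [27, 18, -6, 0, 0, -4.74, 60], [26, 20, -6, 0, 0, -4.74, 60], [0, 0, 0, 0, 0, 0, 0], [0, 0, 0, 0, 0, 0, 0]]]'

```text
time: 1.87
position: [0.4606, -0.0199, 0.3245]
tcp_rot: [0.607, 0.795, -0.0, 0.0]
wrist_force: [-0.8, -0.4, -0.9]
width: 0.533
grasp_force: 0.0
```

```bash
sed -i 's/round(-dy,2)/round(float(-dy),2)/' h.py
python3 - <<'E'
from h import *
f=grab("wrist","w1.png"); np.save("w1.npy",f,allow_pickle=True)
cv2.imwrite("pics/w1b.png",cv2.resize(f["img"],None,fx=1.5,fy=1.5,interpolation=cv2.INTER_CUBIC))
plan([])
E
```

```text
t 1.92 p [460.1 -20.9 324.1] yaw 15.11 tilt [-9.e-04 -6.e-04 -1.e+00]
[]
```

View pics/w1b.png

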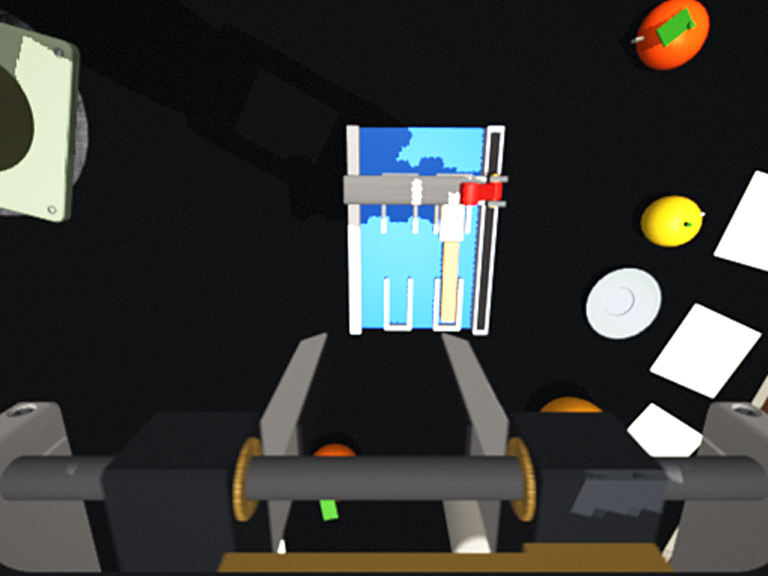

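The wrist view (shown at 1.5x) has the whole cassette. The rail-top outer corners are (347,126), (350,333), (504,126) and (488,333). The bar is at (410,188), the lever grip at (470,193) and the empty handle slot at (398,300).

Run:
```python
from h import *
f=np.load("w1.npy",allow_pickle=True).item(); im=f["img"]
P=lambda u,v,z:onplane(f,(u+.5)/1.5-.5,(v+.5)/1.5-.5,z)
c=[P(347,126,.03),P(350,333,.03),P(504,126,.03),P(488,333,.03)]
for q in c:print(np.round(q*1000,1))
print([round(float(np.linalg.norm(c[a]-c[b])*1000),1) for a,b in((0,1),(2,3),(0,2),(1,3))])
yd=(c[0]-c[1])+(c[2]-c[3]); xd=(c[2]-c[0])+(c[3]-c[1]); a1=np.arctan2(-yd[0],yd[1]);a2=np.arctan2(xd[1],xd[0]);print(np.degrees([a1,a2]))
th=(a1+a2)/2; X=np.array([np.cos(th),np.sin(th)]);Y=np.array([-X[1],X[0]])
O=np.mean(c,0)[:2]+.010*X-.0215*Y; print("O",O*1000,np.degrees(th))
loc=lambda q:np.round([(q[:2]-O)@X*1000,(q[:2]-O)@Y*1000],1)
for n,u,v,z in (("slot rib L top",388,278,.02),("slot rib R top",411,278,.02),("slot bottomL",386,328,.02),("slot bottomR",411,328,.02),("bar -y edge left",345,203,.046),("bar +y edge left",345,176,.046),("brush end",449,321,.02),("grip left",461,193,.104),("grip top",475,183,.104),("grip bot",470,206,.104),("lever base right",502,190,.045)):print(n,loc(P(u,v,z)))
np.savez("cas.npz",O=O,th=th)
# top view spatula
g=grab("top"); 
for (u,v) in((165+47/4,165+245/4),(165+130/4,165+227/4),(165+250/4,165+207/4)):print("sp",np.round(onplane(g,u-.4,v-.4,.006)*1000,1))
```

```text
[389.8  92.   30. ]
[ 448.4 -132.2   30. ]
[547.6 134.8  30. ]
[608.2 -88.8  30. ]
[231.7, 231.7, 163.5, 165.6]
[14.89693291 15.19678898]
O [513.7121122 -16.7300534] 15.046860944591316
slot rib L top [-47.8 -28.9]
slot rib R top [-20.7 -28.8]
slot bottomL [-49.9 -92. ]
slot bottomR [-19.3 -91.9]
bar -y edge left [-94.   59.7]
bar +y edge left [-93.3  87.2]
brush end [ 26.7 -82.7]
grip left [17.6 73.4]
grip top [29.8 82.2]
grip bot [26.5 61.7]
lever base right [71.2 73.4]
sp [446.  426.1   6. ]
sp [462.1 359.9   6. ]
sp [480.5 263.7   6. ]
```

```bash
cat >> h.py <<'E'
try:
    _c=np.load("cas.npz"); O=_c["O"];th=float(_c["th"]);X=np.array([np.cos(th),np.sin(th)]);Y=np.array([-X[1],X[0]])
except Exception: pass
def C(x,y,z,yaw,n,claw):
    q=O+(x*X+y*Y)/1000; return (q[0],q[1],z/1000,yaw,n,claw)
def loc(q): return np.round([(q[:2]-O)@X*1000,(q[:2]-O)@Y*1000],1)
E
python3 - <<'E'
from h import *
print(loc(env.get_obs()["position"]))
plan([C(-12,73,160,15,5,0),C(-12,73,96,15,3,0),C(60,73,96,15,9,0)])
E
```

```text
[-53.3   9.4]
t 1.97 p [459.8 -21.5 323.9] yaw 15.03 tilt [-1.2e-03 -4.0e-04 -1.0e+00]
[[12.7,8.3,32.8,0,0,0.01,0],[12.7,8.3,32.8,0,0,0.01,0],[12.7,8.3,32.8,0,0,0.01,0],[12.7,8.3,32.8,0,0,0.01,0],[12.7,8.3,32.8,0,0,0.01,0],[0.0,0.0,21.3,0,0,0.0,0],[0.0,0.0,21.3,0,0,0.0,0],[0.0,0.0,21.3,0,0,0.0,0],[0.0,8.0,-0.0,0,0,-0.0,0],[0.0,8.0,-0.0,0,0,-0.0,0],[0.0,8.0,-0.0,0,0,-0.0,0],[0.0,8.0,-0.0,0,0,-0.0,0],[0.0,8.0,-0.0,0,0,-0.0,0],[0.0,8.0,-0.0,0,0,-0.0,0],[0.0,8.0,-0.0,0,0,-0.0,0],[0.0,8.0,-0.0,0,0,-0.0,0],[0.0,8.0,-0.0,0,0,-0.0,0]]
```

>>> drive_tool --steps '[[[12.7, 8.3, 33, 0, 0, 0, 0], [12.7, 8.3, 33, 0, 0, 0, 0], [12.7, 8.3, 33, 0, 0, 0, 0], [12.7, 8.3, 33, 0, 0, 0, 0], [12.7, 8.3, 33, 0, 0, 0, 0], [0, 0, 21, 0, 0, 0, 0], [0, 0, 21, 0, 0, 0, 0], [0, 0, 21, 0, 0, 0, 0], [0, 0, 0, 0, 0, 0, 0], [0, 8, 0, 0, 0, 0, 0], [0, 8, 0, 0, 0, 0, 0], [0, 8, 0, 0, 0, 0, 0], [0, 8, 0, 0, 0, 0, 0]]]'

```text
time: 3.05
position: [0.5137, 0.0583, 0.0983]
tcp_rot: [0.608, 0.794, -0.002, -0.001]
wrist_force: [-8.3, -2.2, 7.5]
width: 0.009
grasp_force: 4.4
```

>>> drive_tool --steps '[[[0, 8, 0, 0, 0, 0, 0], [0, 8, 0, 0, 0, 0, 0], [0, 8, 0, 0, 0, 0, 0], [0, 8, 0, 0, 0, 0, 0], [0, 8, 0, 0, 0, 0, 0]]]'

```text
time: 3.47
position: [0.5551, 0.0697, 0.0973]
tcp_rot: [0.608, 0.794, 0.0, 0.001]
wrist_force: [-2.4, -2.1, -0.2]
width: 0.005
grasp_force: 1.0
```

>>> drive_tool --steps '[[[0, 5, 0, 0, 0, 0, 0], [0, 4, 0, 0, 0, 0, 0], [0, 4, 0, 0, 0, 0, 0]]]'

```text
time: 3.72
position: [0.5658, 0.0733, 0.0959]
tcp_rot: [0.608, 0.794, -0.0, -0.001]
wrist_force: [-2.1, -0.7, 0.0]
width: 0.007
grasp_force: 0.8
```

>>> drive_tool --steps '[[[0, 3, 0, 0, 0, 0, 0], [0, 2, 0, 0, 0, 0, 0]]]'

```text
time: 3.88
position: [0.571, 0.0747, 0.0962]
tcp_rot: [0.608, 0.794, 0.0, -0.0]
wrist_force: [-0.6, -0.0, -0.3]
width: 0.006
grasp_force: 0.6
```

>>> drive_tool --steps '[[[0, 2, 0, 0, 0, 0, 0], [0, 1, 0, 0, 0, 0, 0]]]'

```text
time: 4.05
position: [0.572, 0.075, 0.0961]
tcp_rot: [0.608, 0.794, -0.002, -0.002]
wrist_force: [-6.4, -2.7, 4.6]
width: 0.003
grasp_force: 3.9
```

>>> drive_tool --steps '[[[0, -25, 0, 0, 0, 0, 0], [-12, -30, 0, 0, 0, 0, 0], [-25, -30, 0, 0, 0, 0, 0], [0, 0, 20, 0, 0, 0, 0], [0, 0, 20, 0, 0, 0, 0], [0, 0, 13, 0, 0, 0, 0], [0, 0, 0, 0, 0, 0, 0]]]'

```text
time: 4.63
position: [0.4997, 0.0174, 0.0414]
tcp_rot: [0.609, 0.793, -0.001, -0.001]
wrist_force: [-0.3, 0.0, -0.7]
width: 0.004
grasp_force: 0.0
```

>>> drive_tool --steps '[[[7, 0, 0, 0, 0, 0, 0], [7, 0, 0, 0, 0, 0, 0], [7, 0, 0, 0, 0, 0, 0], [7, 0, 0, 0, 0, 0, 0], [7, 0, 0, 0, 0, 0, 0], [0, 0, 0, 0, 0, 0, 0]]]'

```text
time: 5.13
position: [0.4922, 0.0529, 0.0441]
tcp_rot: [0.608, 0.794, 0.001, 0.0]
wrist_force: [0.0, -0.7, 1.4]
width: 0.004
grasp_force: 0.0
```

>>> drive_tool --steps '[[[5, 0, 0, 0, 0, 0, 0], [5, 0, 0, 0, 0, 0, 0], [0, 0, 0, 0, 0, 0, 0]]]'

```text
time: 5.38
position: [0.4893, 0.0618, 0.0436]
tcp_rot: [0.608, 0.794, 0.0, -0.0]
wrist_force: [-0.7, 0.5, -0.3]
width: 0.002
grasp_force: 0.0
```

```bash
python3 -c "
from h import *
o=env.get_obs();print(loc(o['position']),o['position'],o['wrist_force'])"
```

```text
[-3.2 82.1] [0.48933476 0.06176466 0.04357622] [-0.70617682  0.47807452 -0.28095602]
```

>>> drive_tool --steps '[[[5, 0, 0, 0, 0, 0, 0], [4, 0, 0, 0, 0, 0, 0], [0, 0, 0, 0, 0, 0, 0]]]'

```text
time: 5.63
position: [0.4873, 0.0691, 0.0435]
tcp_rot: [0.608, 0.794, -0.001, 0.001]
wrist_force: [1.1, -4.3, 0.6]
width: 0.005
grasp_force: 2.1
```

>>> drive_tool --steps '[[[4, 0, 0, 0, 0, 0, 0], [4, 0, 0, 0, 0, 0, 0], [0, 0, 0, 0, 0, 0, 0]]]'

```text
time: 5.88
position: [0.4873, 0.0695, 0.0437]
tcp_rot: [0.606, 0.795, -0.005, 0.007]
wrist_force: [4.4, -26.6, -3.2]
width: 0.004
grasp_force: 13.4
```

>>> drive_tool --steps '[[[4, 0, 0, 0, 0, 0, 0], [3, 0, 0, 0, 0, 0, 0]]]'

```text
time: 6.05
position: [0.4873, 0.07, 0.0439]
tcp_rot: [0.605, 0.796, -0.009, 0.011]
wrist_force: [8.6, -52.5, -7.9]
width: 0.003
grasp_force: 26.3
```

```bash
python3 -c "
from h import *
o=env.get_obs();print(loc(o['position']),o['position'],o['wrist_force'])"
```

```text
[-3.  90.6] [0.48729287 0.0699779  0.04391068] [  8.55663073 -52.48862858  -7.87402631]
```

>>> drive_tool --steps '[[[-15, 0, 0, 0, 0, 0, 0], [-16, 0, -5, 0, 0, 0, 0], [0, 0, -30, 0, 0, 0, 20], [0, 0, -40, 0, 0, 0, 40], [0, 0, -40, 0, 0, 0, 40], [0, 0, -40, 0, 0, 0, 40], [0, 0, 0, 0, 0, 0, 40]]]'

```text
time: 6.63
position: [0.4968, 0.0545, 0.2073]
tcp_rot: [0.608, 0.794, 0.005, 0.006]
wrist_force: [1.3, -0.0, 0.6]
width: 0.323
grasp_force: 0.0
```

```bash
python3 -c "
from h import *
print(loc(env.get_obs()['position']))
plan([(.463,.340,.2,12,9,40)])"
```

```text
[ 2.2 73.1]
t 6.63 p [496.8  54.5 207.3] yaw 15.07 tilt [ 1.590e-02  6.000e-04 -9.999e-01]
[[31.6,4.6,0.8,0,0,0.34,40],[31.6,4.4,0.8,0,0,0.34,40],[31.7,4.2,0.8,0,0,0.34,40],[31.7,4.1,0.8,0,0,0.34,40],[31.7,3.9,0.8,0,0,0.34,40],[31.7,3.7,0.8,0,0,0.34,40],[31.8,3.5,0.8,0,0,0.34,40],[31.8,3.3,0.8,0,0,0.34,40],[31.8,3.1,0.8,0,0,0.34,40]]
```

>>> drive_tool --steps '[[[31.7, 4, 1, 0, 0, 0.34, 40], [31.7, 4, 1, 0, 0, 0.34, 40], [31.7, 4, 1, 0, 0, 0.34, 40], [31.7, 4, 1, 0, 0, 0.34, 40], [31.7, 4, 1, 0, 0, 0.34, 40], [31.7, 4, 1, 0, 0, 0.34, 40], [31.7, 4, 1, 0, 0, 0.34, 40], [31.7, 4, 1, 0, 0, 0.34, 40], [31.7, 4, 1, 0, 0, 0.34, 40], [0, 0, 0, 0, 0, 0, 40], [0, 0, 0, 0, 0, 0, 40]]]'

```text
time: 7.55
position: [0.4574, 0.3411, 0.1884]
tcp_rot: [0.628, 0.778, -0.001, -0.001]
wrist_force: [0.6, -0.3, -0.0]
width: 0.425
grasp_force: 0.0
```

Run:
```python
from h import *
plan([])
f=grab("wrist","w2.png"); np.save("w2.npy",f,allow_pickle=True)
hsv=cv2.cvtColor(f["img"],cv2.COLOR_BGR2HSV)
for nm,m,z in (("green",cv2.inRange(hsv,(45,100,50),(80,255,255)),.014),("white",cv2.inRange(hsv,(0,0,90),(180,60,255)),.004)):
  n,l,s,c=cv2.connectedComponentsWithStats(m)
  for i in range(1,n):
    if s[i,4]>300:
        r=cv2.minAreaRect(np.argwhere(l==i)[:,::-1].astype(np.float32))
        print(nm,s[i],np.round(c[i]),[np.round(onplane(f,*p,z)[:2]*1000,1).tolist() for p in cv2.boxPoints(r)])
```

```text
t 7.55 p [457.4 341.1 188.4] yaw 12.2 tilt [-2.e-03 -3.e-04 -1.e+00]
[]
green [  98   95  111   63 2504] [154. 126.] [[254.8, 351.3], [372.1, 429.9], [386.4, 408.9], [267.2, 327.6]]
green [ 254  163   15   74 1016] [261. 200.] [[449.4, 362.9], [466.6, 366.6], [488.8, 269.5], [470.3, 265.5]]
white [ 294    0   97   92 7698] [341.  44.] [[476.8, 462.0], [460.2, 554.1], [559.7, 569.5], [585.1, 478.2]]
white [ 424    0   88   23 1013] [482.   7.] [[594.8, 577.7], [688.3, 597.8], [698.2, 578.1], [602.9, 557.6]]
white [ 252  110   22   52 1049] [262. 135.] [[444.8, 362.9], [434.8, 425.9], [459.4, 430.0], [470.8, 367.1]]
white [  38  136   75   51 1834] [ 73. 162.] [[176.3, 303.8], [254.0, 356.2], [270.8, 324.9], [191.3, 270.0]]
white [ 413  153   99   98 7246] [462. 203.] [[644.9, 416.4], [766.6, 442.7], [830.2, 316.5], [695.2, 287.3]]
white [ 201  345   76   24 1435] [240. 355.] [[428.4, 58.6], [544.6, 83.9], [555.4, 38.5], [435.7, 12.4]]
```

View pics/w2.png

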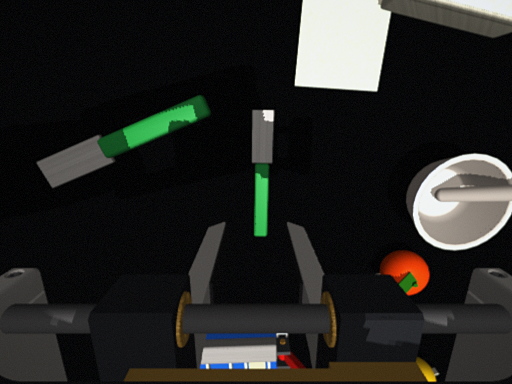

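The wrist view shows the spatula between the fingers' lines. The handle ends at (261,236), the handle meets the blade at (262,163) and the blade ends at (262,110). That puts its origin at about (462,350) mm with yaw 11.5°, and its length at 164 mm, which matches.

```bash
python3 -c "
from h import *
plan([(.462,.350,.06,11.5,5,40),(.462,.350,.0145,11.5,4,40)])"
```

```text
t 7.6 p [457.8 339.9 188.6] yaw 12.11 tilt [-1.8e-03 -8.0e-04 -1.0e+00]
[[1.8,1.3,25.7,0,0,0.12,40],[1.8,1.2,25.7,0,0,0.12,40],[1.8,1.2,25.7,0,0,0.12,40],[1.8,1.2,25.7,0,0,0.12,40],[1.8,1.2,25.7,0,0,0.12,40],[0.0,0.0,11.4,0,0,0.0,40],[0.0,0.0,11.4,0,0,0.0,40],[0.0,0.0,11.4,0,0,0.0,40],[0.0,0.0,11.4,0,0,0.0,40]]
```

>>> drive_tool --steps '[[[1.8, 1.2, 26, 0, 0, 0.12, 40], [1.8, 1.2, 26, 0, 0, 0.12, 40], [1.8, 1.2, 26, 0, 0, 0.12, 40], [1.8, 1.2, 26, 0, 0, 0.12, 40], [1.8, 1.2, 25, 0, 0, 0.12, 40], [0, 0, 11, 0, 0, 0, 40], [0, 0, 11, 0, 0, 0, 40], [0, 0, 11, 0, 0, 0, 40], [0, 0, 9, 0, 0, 0, 40], [0, 0, 0, 0, 0, 0, 40], [0, 0, 0, 0, 0, 0, 40], [0, 0, 0, 0, 0, 0, 40]]]'

```text
time: 8.6
position: [0.4636, 0.3502, 0.0195]
tcp_rot: [0.633, 0.774, 0.001, 0.0]
wrist_force: [-0.5, 1.2, 0.5]
width: 0.429
grasp_force: 0.0
```

```bash
python3 -c "
from h import *
plan([(.462,.350,.0145,11.5,1,40)]);print(env.get_obs()['wrist_force'])"
```

```text
t 8.6 p [463.6 350.2  19.5] yaw 11.42 tilt [ 0.0018  0.001  -1.    ]
[[0.1,-1.6,5.0,0,0,-0.08,40]]
[-0.52589077  1.16442799  0.51984557]
```

>>> drive_tool --steps '[[[0, -1, 4, 0, 0, 0, 40], [0, 0, 0, 0, 0, 0, 40], [0, 0, 0, 0, 0, 0, 0], [0, 0, 0, 0, 0, 0, 0], [0, 0, 0, 0, 0, 0, 0], [0, 0, 0, 0, 0, 0, 0], [0, 0, 0, 0, 0, 0, 0]]]'

```text
time: 9.18
position: [0.4619, 0.3497, 0.0146]
tcp_rot: [0.633, 0.774, 0.0, 0.0]
wrist_force: [-0.6, -0.4, 0.8]
width: 0.19
grasp_force: 30.0
```

>>> drive_tool --steps '[[[0, 0, -15, 0, 0, 0, 0], [0, 0, -25, 0, 0, 0, 0], [0, 0, -30, 0, 0, 0, 0], [0, 0, -30, 0, 0, 0, 0], [0, 0, -30, 0, 0, 0, 0], [0, 0, 0, 0, 0, 0, 0], [0, 0, 0, 0, 0, 0, 0]]]'

```text
time: 9.77
position: [0.4632, 0.3504, 0.1466]
tcp_rot: [0.633, 0.774, 0.002, 0.001]
wrist_force: [-0.3, 1.1, -0.4]
width: 0.186
grasp_force: 30.0
```

```bash
cat > sp.py <<'E'
from h import *
# spatula in hand: green handle & blade seen from the wrist camera, in tool frame
def seen(save):
    f=grab("wrist",save); o=env.get_obs(); p=np.array(o["position"]);R=Rn.from_quat(o["tcp_rot"]).as_matrix()
    np.save("last.npy",f,allow_pickle=True)
    hsv=cv2.cvtColor(f["img"],cv2.COLOR_BGR2HSV)
    g=cv2.inRange(hsv,(45,100,40),(80,255,255)); g[:,:200]=0; g[:,320:]=0
    w=cv2.inRange(hsv,(0,0,70),(180,70,255)); w[:,:200]=0; w[:,320:]=0
    for nm,m,dz in(("green",g,-.001),("white",w,.009)):
        n,l,s,c=cv2.connectedComponentsWithStats(m)
        for i in range(1,n):
            if s[i,4]>150:
                r=cv2.minAreaRect(np.argwhere(l==i)[:,::-1].astype(np.float32))
                print(nm,s[i],[np.round(R.T@(onplane(f,*q,p[2]-dz)-p)*1000,1)[:2].tolist() for q in cv2.boxPoints(r)])
E
python3 - <<'E'
from sp import *
seen("w3.png")
plan([C(-35,0,125,15.05,10,0)])
E
```

```text
green [ 243  217   26   88 2229] [[18.4, -7.2], [18.4, 9.1], [-48.7, 9.9], [-48.6, -8.1]]
green [244 333  24  10 228] [[-74.2, -7.7], [-74.3, 9.4], [-82.6, 9.5], [-82.5, -7.8]]
white [ 289    0   31   92 2536] [[144.3, 19.9], [144.3, 36.7], [96.4, 39.7], [96.4, 21.5]]
white [ 235  119   43   98 3825] [[15.3, -13.2], [80.0, -11.8], [80.0, 14.5], [15.2, 15.8]]
white [ 212  222   29   81 1098] [[-52.4, -34.9], [12.9, -24.4], [10.8, -9.4], [-55.0, -18.4]]
white [ 271  223   29   80 1089] [[10.0, 11.7], [12.1, 26.5], [-52.7, 36.9], [-55.2, 20.7]]
t 9.82 p [461.6 349.5 144.3] yaw 11.42 tilt [ 2.e-04  1.e-04 -1.e+00]
[[-37.1,-5.6,1.9,0,0,-0.36,0],[-37.1,-5.9,1.9,0,0,-0.36,0],[-37.1,-6.1,1.9,0,0,-0.36,0],[-37.0,-6.3,1.9,0,0,-0.36,0],[-37.0,-6.6,1.9,0,0,-0.36,0],[-37.0,-6.8,1.9,0,0,-0.36,0],[-36.9,-7.0,1.9,0,0,-0.36,0],[-36.9,-7.3,1.9,0,0,-0.36,0],[-36.8,-7.5,1.9,0,0,-0.36,0],[-36.8,-7.7,1.9,0,0,-0.36,0]]
```

View pics/w3.png

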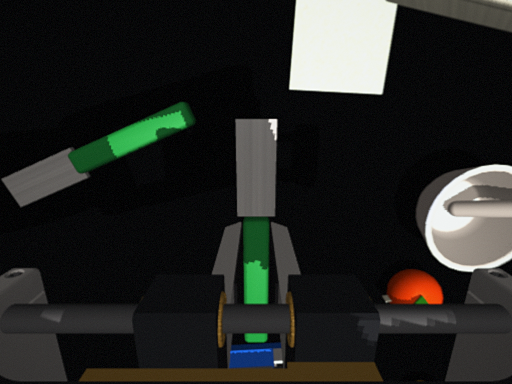

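The spatula is held true: its blade lies 15–80 mm ahead of the TCP (rows 119–216), centred within about 1 mm. I'll carry it over the pocket.

>>> drive_tool --steps '[[[-20, -4, 0, 0, 0, -0.3, 0], [-32, -6, 0, 0, 0, -0.36, 0], [-37, -6, 0, 0, 0, -0.36, 0], [-37, -6, 0, 0, 0, -0.36, 0], [-37, -7, 0, 0, 0, -0.36, 0], [-37, -7, 0, 0, 0, -0.36, 0], [-37, -7, 0, 0, 0, -0.36, 0], [-37, -7, 0, 0, 0, -0.36, 0], [-37, -7, 2, 0, 0, -0.36, 0], [-35, -7, 2, 0, 0, -0.36, 0], [-24, -3, 5, 0, 0, 0, 0], [0, 0, 5, 0, 0, 0, 0], [0, 0, 0, 0, 0, 0, 0], [0, 0, 0, 0, 0, 0, 0]]]'

```text
time: 10.98
position: [0.479, -0.0249, 0.1283]
tcp_rot: [0.609, 0.793, -0.001, -0.002]
wrist_force: [0.7, 0.5, -0.2]
width: 0.189
grasp_force: 30.0
```

Run:
```python
from h import *
f=grab("wrist","w4.png"); np.save("w4.npy",f,allow_pickle=True)
cv2.imwrite("pics/w4b.png",cv2.resize(f["img"][60:360,130:390],None,fx=2,fy=2,interpolation=cv2.INTER_CUBIC))
print(loc(env.get_obs()["position"]))
plan([C(-35,0,80,15.05,5,0)])
```

```text
[-35.    1.2]
t 11.03 p [479.6 -24.6 129. ] yaw 15.0 tilt [-0.0032  0.0013 -1.    ]
[[-0.2,-0.0,9.8,0,0,-0.01,0],[-0.2,-0.0,9.8,0,0,-0.01,0],[-0.2,-0.0,9.8,0,0,-0.01,0],[-0.2,-0.0,9.8,0,0,-0.01,0],[-0.2,-0.0,9.8,0,0,-0.01,0]]
```

View pics/w4b.png

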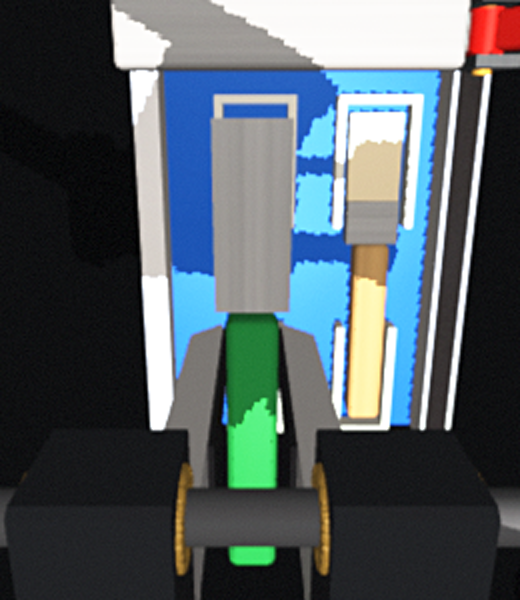

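In this crop the pocket's end wall spans columns 214–298 at row 96, and the blade end spans columns 211–293 at row 118. The brush's end wall spans 340–424. I'll check the lateral offset using the same camera for both.

Run:
```python
from h import *
f=np.load("w4.npy",allow_pickle=True).item(); p=np.array([.4793,-.0247,.1287])
def P(u,v,z): return loc(onplane(f,130+(u+.5)/2-.5,60+(v+.5)/2-.5,z))
for n,u,v,z in (("wallL",214,96,.02),("wallR",298,96,.02),("bwallL",338,96,.02),("bwallR",424,96,.02),("tipL",211,118,p[2]-.009),("tipR",293,118,p[2]-.009),("rootL",216,310,p[2]-.009),("rootR",290,310,p[2]-.009),("barL",115,68,.046)):print(n,P(u,v,z))
print(loc(p))
```

```text
wallL [-54.6  89.3]
wallR [-14.5  89.2]
bwallL [ 4.6 89.1]
bwallR [45.6 89. ]
tipL [-48.7  80.8]
tipR [-23.4  80.7]
rootL [-48.4  17.8]
rootR [-23.3  17.8]
barL [-94.8 100.3]
[-35.3   1.2]
```

>>> drive_tool --steps '[[[-1, 1, 15, 0, 0, 0, 0], [0, 0, 20, 0, 0, 0, 0], [0, 0, 20, 0, 0, 0, 0], [0, 0, 17, 0, 0, 0, 0], [0, 0, 12, 0, 0, 0, 0], [0, 0, 8, 0, 0, 0, 0], [0, 0, 4, 0, 0, 0, 0], [0, 0, 0, 0, 0, 0, 0], [0, 0, 0, 0, 0, 0, 0]]]'

```text
time: 11.78
position: [0.4826, -0.0262, 0.0348]
tcp_rot: [0.609, 0.793, 0.0, 0.0]
wrist_force: [0.8, -0.2, -1.5]
width: 0.185
grasp_force: 30.0
```

Run:
```python
from h import *
print(loc(env.get_obs()["position"]));plan([]);print(env.get_obs()["wrist_force"])
```

```text
[-32.5  -1. ]
t 11.78 p [482.6 -26.2  34.8] yaw 15.01 tilt [ 6.e-04 -1.e-04 -1.e+00]
[]
[ 0.78077951 -0.17785397 -1.45184308]
```

>>> drive_tool --steps '[[[0, 0, 1, 0, 0, 0, 0], [0, 0, 0, 0, 0, 0, 0]]]'

```text
time: 11.95
position: [0.4829, -0.0267, 0.0342]
tcp_rot: [0.609, 0.793, 0.0, 0.001]
wrist_force: [0.5, -0.5, -0.1]
width: 0.189
grasp_force: 30.0
```

>>> drive_tool --steps '[[[0, 0, 0, 0, 0, 0, 0]]]'

```text
time: 12.03
position: [0.4828, -0.0267, 0.0341]
tcp_rot: [0.609, 0.793, 0.0, 0.001]
wrist_force: [0.2, 0.2, -0.6]
width: 0.19
grasp_force: 30.0
```

Run:
```python
from h import *
print(loc(np.array([.4826,-.0262])));o=env.get_obs();print(loc(o["position"]))
f=grab("wrist","w5.png"); np.save("w5.npy",f,allow_pickle=True)
print(loc(env.get_obs()["position"]))
cv2.imwrite("pics/w5b.png",cv2.resize(f["img"][60:360,130:390],None,fx=2,fy=2,interpolation=cv2.INTER_CUBIC))
```

```text
[-32.5  -1.1]
[-32.5  -1.6]
[-32.6  -1.6]
```

View pics/w5b.png

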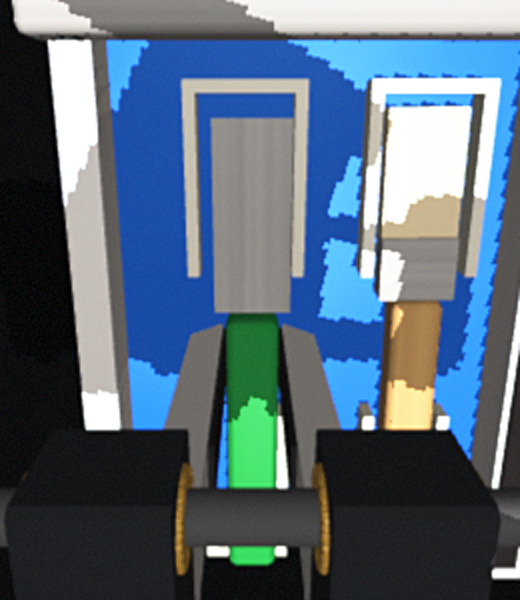

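With the spatula just above the ribs, the pocket's end wall is at columns 181–309 (centre 245) and the blade at 211–293 (centre 252). So the spatula sits about 2.2 mm too far in +x, which agrees with the pose reading. I'll correct that and lower.

>>> drive_tool --steps '[[[1.4, -2.2, 0, 0, 0, 0, 0], [0, 0, 0, 0, 0, 0, 0], [0, 0, 3, 0, 0, 0, 0], [0, 0, 3, 0, 0, 0, 0], [0, 0, 0, 0, 0, 0, 0]]]'

```text
time: 12.5
position: [0.4791, -0.0257, 0.0267]
tcp_rot: [0.609, 0.793, -0.0, -0.001]
wrist_force: [0.0, 0.3, -0.9]
width: 0.188
grasp_force: 30.0
```

Run:
```python
from h import *
o=env.get_obs();print(loc(o["position"]),o["position"],o["wrist_force"])
f=grab("wrist","w6.png");im=f["img"]
# column profile across blade/ribs
g=cv2.cvtColor(im,cv2.COLOR_BGR2HSV)[150,200:310]; print(g[:,1].tolist())
```

```text
[-35.8   0.3] [ 0.4790654  -0.02568522  0.02674439] [ 0.03491729  0.30235147 -0.90475186]
[214, 210, 213, 213, 212, 212, 213, 209, 214, 218, 214, 210, 209, 213, 210, 212, 206, 211, 212, 212, 214, 210, 210, 214, 230, 196, 19, 28, 30, 27, 28, 31, 36, 21, 195, 207, 31, 19, 16, 18, 10, 11, 16, 12, 16, 14, 16, 11, 14, 11, 15, 13, 12, 17, 14, 7, 15, 11, 14, 12, 15, 10, 10, 11, 13, 13, 14, 12, 9, 9, 12, 16, 11, 14, 22, 21, 145, 217, 214, 209, 214, 167, 6, 35, 30, 27, 27, 31, 37, 75, 195, 219, 209, 212, 209, 212, 209, 213, 210, 211, 209, 213, 211, 219, 217, 215, 187, 159, 156, 159]
```

>>> drive_tool --steps '[[[0, 1.1, 0, 0, 0, 0, 0], [0, 0, 1.5, 0, 0, 0, 0], [0, 0, 0, 0, 0, 0, 0]]]'

```text
time: 12.8
position: [0.4808, -0.0255, 0.0258]
tcp_rot: [0.609, 0.793, -0.0, -0.0]
wrist_force: [0.3, -0.3, -0.3]
width: 0.191
grasp_force: 30.0
```

Run:
```python
from h import *
o=env.get_obs();print(loc(o["position"]),o["position"],o["wrist_force"])
f=grab("wrist","w7.png");im=f["img"]
g=cv2.cvtColor(im,cv2.COLOR_BGR2HSV)[150,220:290]; print(g[:,1].tolist())
```

```text
[-34.1   0.1] [ 0.48076714 -0.02551331  0.02577372] [ 0.32689574 -0.29108741 -0.2585329 ]
[216, 222, 203, 47, 25, 31, 30, 30, 27, 39, 39, 170, 217, 219, 219, 199, 28, 21, 18, 12, 9, 12, 14, 18, 12, 14, 12, 16, 14, 15, 9, 14, 12, 12, 10, 10, 11, 12, 14, 15, 12, 14, 16, 12, 14, 11, 9, 14, 12, 12, 12, 14, 15, 18, 22, 18, 140, 219, 217, 70, 43, 32, 28, 27, 29, 33, 3, 134, 216, 212]
```

>>> drive_tool --steps '[[[0, -0.4, 1, 0, 0, 0, 0], [0, 0, 0.8, 0, 0, 0, 0], [0, 0, 0, 0, 0, 0, 0]]]'

```text
time: 13.1
position: [0.4805, -0.0257, 0.0246]
tcp_rot: [0.609, 0.793, -0.0, 0.0]
wrist_force: [-1.0, -0.9, 3.8]
width: 0.187
grasp_force: 30.0
```

>>> drive_tool --steps '[[[0, 0, 0, 0, 0, 0, 24], [0, 0, 0, 0, 0, 0, 36], [0, 0, 0, 0, 0, 0, 36], [0, 0, 0, 0, 0, 0, 36], [0, 0, -10, 0, 0, 0, 36], [0, 0, -25, 0, 0, 0, 36], [0, 0, -35, 0, 0, 0, 36], [0, 0, -35, 0, 0, 0, 36], [0, 0, 0, 0, 0, 0, 0], [0, 0, 0, 0, 0, 0, 0]]]'

```text
time: 13.93
position: [0.4828, -0.0262, 0.1324]
tcp_rot: [0.609, 0.793, 0.001, 0.003]
wrist_force: [-0.6, 0.2, -0.2]
width: 0.277
grasp_force: 0.0
```

Run:
```python
from h import *
o=env.get_obs();print(loc(o["position"]),o["wrist_force"])
f=grab("wrist","w8.png")
cv2.imwrite("pics/w8b.png",cv2.resize(f["img"][20:380,100:440],None,fx=1.6,fy=1.6,interpolation=cv2.INTER_CUBIC))
plan([C(-5,100,130,15.05,4,0),C(-5,148,130,15.05,2,0),C(-5,148,43,15.05,5,0)])
```

```text
[-32.3  -1.1] [-0.63788965  0.22324176 -0.2434456 ]
t 13.98 p [481.  -25.7 130.3] yaw 14.96 tilt [ 2.4e-03 -6.0e-04 -1.0e+00]
[[25.1,7.2,0.1,0,0,-0.02,0],[25.1,7.2,0.1,0,0,-0.02,0],[25.1,7.2,0.1,0,0,-0.02,0],[25.1,7.2,0.1,0,0,-0.02,0],[24.0,0.0,-0.0,0,0,-0.0,0],[24.0,0.0,-0.0,0,0,-0.0,0],[0.0,0.0,17.4,0,0,-0.0,0],[0.0,0.0,17.4,0,0,-0.0,0],[0.0,0.0,17.4,0,0,-0.0,0],[0.0,0.0,17.4,0,0,-0.0,0],[0.0,0.0,17.4,0,0,-0.0,0]]
```

View pics/w8b.png

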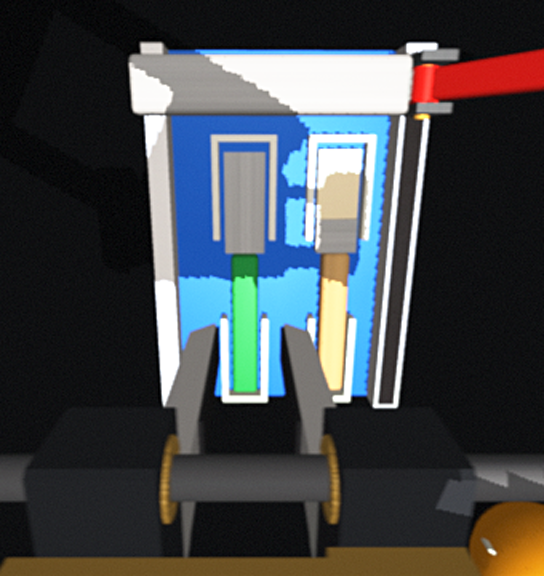

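The spatula lies flat in its pocket. The blade (225–266, 152–253) is inside the ribs (212–276), and the handle (232–257, 255–392) is inside its slot. The bar is open at row 85 and the lever leans outwards. Next I'll slide the bar home.

>>> drive_tool --steps '[[[25, 7, 0, 0, 0, 0, 0], [25, 7, 0, 0, 0, 0, 0], [25, 7, 0, 0, 0, 0, 0], [25, 7, 0, 0, 0, 0, 0], [24, 0, 0, 0, 0, 0, 0], [25, 0, 0, 0, 0, 0, 0], [0, 0, 18, 0, 0, 0, 0], [0, 0, 18, 0, 0, 0, 0], [0, 0, 18, 0, 0, 0, 0], [0, 0, 17, 0, 0, 0, 0], [0, 0, 17, 0, 0, 0, 0], [0, 0, 0, 0, 0, 0, 0], [0, 0, 0, 0, 0, 0, 0]]]'

```text
time: 15.07
position: [0.4664, 0.1253, 0.039]
tcp_rot: [0.609, 0.793, -0.002, -0.002]
wrist_force: [0.1, -0.2, -0.1]
width: 0.004
grasp_force: 0.0
```

>>> drive_tool --steps '[[[-6, 0, 0, 0, 0, 0, 0], [-8, 0, 0, 0, 0, 0, 0], [-8, 0, 0, 0, 0, 0, 0], [-8, 0, 0, 0, 0, 0, 0], [-8, 0, 0, 0, 0, 0, 0], [0, 0, 0, 0, 0, 0, 0]]]'

```text
time: 15.57
position: [0.4801, 0.0869, 0.0419]
tcp_rot: [0.61, 0.793, 0.0, 0.001]
wrist_force: [0.2, 0.2, -0.7]
width: 0.003
grasp_force: 0.0
```

Run:
```python
from h import *
o=env.get_obs();print(loc(o["position"]),o["position"],o["wrist_force"])
```

```text
[ -5.6 108.8] [0.48008345 0.08694183 0.04186735] [ 0.2181423   0.23536797 -0.65272596]
```

>>> drive_tool --steps '[[[-8, 0, 0, 0, 0, 0, 0], [-8, 0, 0, 0, 0, 0, 0], [-8, 0, 0, 0, 0, 0, 0], [-8, 0, 0, 0, 0, 0, 0], [-8, 0, 0, 0, 0, 0, 0], [0, 0, 0, 0, 0, 0, 0]]]'

```text
time: 16.07
position: [0.4898, 0.0483, 0.0413]
tcp_rot: [0.61, 0.793, -0.0, 0.001]
wrist_force: [-0.4, -0.1, 0.4]
width: 0.006
grasp_force: 0.0
```

>>> drive_tool --steps '[[[-4, 0, 0, 0, 0, 0, 0], [-4, 0, 0, 0, 0, 0, 0], [-3, 0, 0, 0, 0, 0, 0], [0, 0, 0, 0, 0, 0, 0]]]'

```text
time: 16.4
position: [0.4918, 0.039, 0.041]
tcp_rot: [0.609, 0.793, -0.0, -0.0]
wrist_force: [-0.2, 0.3, -2.1]
width: 0.006
grasp_force: 0.0
```

>>> drive_tool --steps '[[[-3, 0, 0, 0, 0, 0, 0], [-3, 0, 0, 0, 0, 0, 0], [0, 0, 0, 0, 0, 0, 0]]]'

```text
time: 16.65
position: [0.492, 0.038, 0.041]
tcp_rot: [0.61, 0.792, 0.002, -0.004]
wrist_force: [-0.8, 13.5, 4.1]
width: -0.0
grasp_force: 7.1
```

Run:
```python
from h import *
o=env.get_obs();print(loc(o["position"]),o["position"],o["wrist_force"])
```

```text
[-6.8 58.5] [0.49198405 0.03796489 0.04098073] [-0.82214169 13.52763372  4.10013648]
```

>>> drive_tool --steps '[[[-4, 0, 0, 0, 0, 0, 0], [-1, 0, 0, 0, 0, 0, 0], [0, 0, 0, 0, 0, 0, 0]]]'

```text
time: 16.9
position: [0.4921, 0.0377, 0.0411]
tcp_rot: [0.61, 0.792, 0.005, -0.007]
wrist_force: [-5.0, 26.5, 8.8]
width: 0.004
grasp_force: 13.8
```

Run:
```python
from h import *
o=env.get_obs();print(loc(o["position"]),o["wrist_force"])
```

```text
[-6.7 58.2] [-5.02899771 26.5024938   8.77929773]
```

>>> drive_tool --steps '[[[16, 0, 0, 0, 0, 0, 0], [15, 0, -5, 0, 0, 0, 0], [0, 0, -35, 0, 0, 0, 0], [0, 0, -40, 0, 0, 0, 0], [0, 0, -30, 0, 0, 0, 0], [0, 0, 0, 0, 0, 0, 0], [0, 0, 0, 0, 0, 0, 0]]]'

```text
time: 17.48
position: [0.4886, 0.0587, 0.1534]
tcp_rot: [0.609, 0.793, 0.001, 0.002]
wrist_force: [0.1, 0.5, 0.3]
width: 0.002
grasp_force: 0.0
```

Run:
```python
from h import *
print(loc(env.get_obs()["position"]))
f=grab("top"); im=cv2.resize(f["img"][165:265,250:365],None,fx=5,fy=5,interpolation=cv2.INTER_CUBIC); cv2.imwrite("pics/t2.png",im)
plan([C(145,34,150,15.05,6,0),C(145,34,101,15.05,3,0),C(125,34,101,15.05,2,0)])
```

```text
[-4.7 79.3]
t 17.53 p [486.8  58.7 151.3] yaw 14.97 tilt [ 8.e-04 -5.e-04 -1.e+00]
[[-7.6,25.2,0.2,0,0,-0.01,0],[-7.6,25.2,0.2,0,0,-0.01,0],[-7.6,25.2,0.2,0,0,-0.01,0],[-7.6,25.2,0.2,0,0,-0.01,0],[-7.6,25.2,0.2,0,0,-0.01,0],[-7.6,25.2,0.2,0,0,-0.01,0],[0.0,0.0,16.3,0,0,-0.0,0],[0.0,0.0,16.3,0,0,-0.0,0],[0.0,0.0,16.3,0,0,-0.0,0],[0.0,-10.0,-0.0,0,0,0.0,0],[0.0,-10.0,-0.0,0,0,0.0,0]]
```

>>> drive_tool --steps '[[[-7.6, 25, 0, 0, 0, 0, 0], [-7.6, 25, 0, 0, 0, 0, 0], [-7.6, 25, 0, 0, 0, 0, 0], [-7.6, 25, 0, 0, 0, 0, 0], [-7.6, 25, 0, 0, 0, 0, 0], [-7.6, 26, 0, 0, 0, 0, 0], [0, 0, 0, 0, 0, 0, 0], [0, 0, 16, 0, 0, 0, 0], [0, 0, 16, 0, 0, 0, 0], [0, 0, 17, 0, 0, 0, 0], [0, 0, 0, 0, 0, 0, 0], [0, 0, 0, 0, 0, 0, 0]]]'

```text
time: 18.53
position: [0.6414, 0.0538, 0.0989]
tcp_rot: [0.609, 0.793, -0.002, -0.003]
wrist_force: [1.1, 0.0, -0.3]
width: 0.004
grasp_force: 0.0
```

Run:
```python
from h import *
o=env.get_obs();print(loc(o["position"]),o["position"],o["wrist_force"])
f=grab("wrist","w9.png")
cv2.imwrite("pics/w9b.png",cv2.resize(f["img"],None,fx=1.5,fy=1.5,interpolation=cv2.INTER_CUBIC))
```

```text
[141.6  35. ] [0.64142915 0.05379992 0.09886085] [ 1.08132943  0.03227788 -0.28558772]
```

View pics/w9b.png

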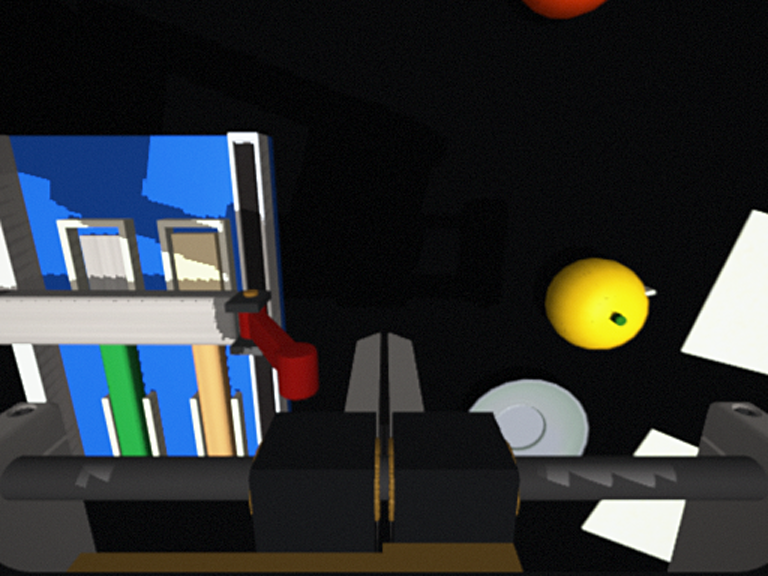

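The spatula and brush are under the bar, which is home. The lever grip is at (300,370), with the closed fingers just to its right at (385,370). I'll push inwards.

>>> drive_tool --steps '[[[0, -8, 0, 0, 0, 0, 0], [0, -8, 0, 0, 0, 0, 0], [0, -8, 0, 0, 0, 0, 0], [0, -8, 0, 0, 0, 0, 0], [0, -8, 0, 0, 0, 0, 0], [0, -8, 0, 0, 0, 0, 0]]]'

```text
time: 19.08
position: [0.5982, 0.0411, 0.1036]
tcp_rot: [0.609, 0.793, 0.001, 0.001]
wrist_force: [1.6, 0.6, 2.2]
width: 0.004
grasp_force: 1.2
```

>>> drive_tool --steps '[[[0, -7, 0, 0, 0, 0, 0], [0, -7, 0, 0, 0, 0, 0], [0, -6, 0, 0, 0, 0, 0], [0, -5, 0, 0, 0, 0, 0]]]'

```text
time: 19.42
position: [0.5732, 0.0349, 0.1018]
tcp_rot: [0.609, 0.793, 0.0, -0.0]
wrist_force: [5.2, 2.2, -1.1]
width: 0.007
grasp_force: 2.1
```

>>> drive_tool --steps '[[[0, -5, 0, 0, 0, 0, 0], [0, -5, 0, 0, 0, 0, 0], [0, 0, 0, 0, 0, 0, 0]]]'

```text
time: 19.67
position: [0.5626, 0.0322, 0.1013]
tcp_rot: [0.609, 0.793, -0.001, -0.001]
wrist_force: [1.5, 0.4, 0.1]
width: 0.005
grasp_force: 0.5
```

Run:
```python
from h import *
o=env.get_obs();print(loc(o["position"]),o["position"],o["wrist_force"])
```

```text
[59.9 34.6] [0.56260596 0.03219708 0.10134261] [1.50924947 0.42085824 0.07799444]
```

>>> drive_tool --steps '[[[0, -4, 0, 0, 0, 0, 0], [0, -4, 0, 0, 0, 0, 0], [0, 0, 0, 0, 0, 0, 0]]]'

```text
time: 19.92
position: [0.5556, 0.0301, 0.102]
tcp_rot: [0.609, 0.793, -0.001, -0.0]
wrist_force: [1.9, 0.8, 0.0]
width: 0.008
grasp_force: 0.5
```

>>> drive_tool --steps '[[[0, -3, 0, 0, 0, 0, 0], [0, -3, 0, 0, 0, 0, 0], [0, 0, 0, 0, 0, 0, 0]]]'

```text
time: 20.17
position: [0.5504, 0.0287, 0.1019]
tcp_rot: [0.609, 0.793, -0.0, -0.0]
wrist_force: [4.4, 1.3, -3.0]
width: 0.004
grasp_force: 1.9
```

Run:
```python
from h import *
o=env.get_obs();print(loc(o["position"]),o["position"],o["wrist_force"])
```

```text
[47.2 34.4] [0.55040405 0.02871903 0.1018772 ] [ 4.35203179  1.34854404 -3.00012902]
```

>>> drive_tool --steps '[[[0, -3, 0, 0, 0, 0, 0], [0, -3, 0, 0, 0, 0, 0], [0, 0, 0, 0, 0, 0, 0]]]'

```text
time: 20.42
position: [0.5491, 0.0283, 0.1023]
tcp_rot: [0.609, 0.793, 0.004, 0.003]
wrist_force: [13.5, 4.8, -12.2]
width: 0.004
grasp_force: 7.4
```

>>> drive_tool --steps '[[[0, -3, 0, 0, 0, 0, 0], [0, -2, 0, 0, 0, 0, 0], [0, 0, 0, 0, 0, 0, 0]]]'

```text
time: 20.67
position: [0.5488, 0.0282, 0.1025]
tcp_rot: [0.61, 0.793, 0.008, 0.007]
wrist_force: [25.9, 8.7, -22.0]
width: 0.007
grasp_force: 13.1
```

Run:
```python
from h import *
o=env.get_obs();print(loc(o["position"]),o["position"],o["wrist_force"])
```

```text
[45.5 34.2] [0.54880271 0.02816343 0.10251723] [ 25.92541555   8.69613206 -22.01220919]
```

>>> drive_tool --steps '[[[0, -3, 0, 0, 0, 0, 0], [0, 0, 0, 0, 0, 0, 0]]]'

```text
time: 20.83
position: [0.5486, 0.0281, 0.1026]
tcp_rot: [0.61, 0.792, 0.011, 0.009]
wrist_force: [32.1, 10.1, -28.2]
width: 0.007
grasp_force: 16.5
```

>>> drive_tool --steps '[[[0, 12, 0, 0, 0, 0, 0], [0, 14, 0, 0, 0, 0, 0], [0, 16, -5, 0, 0, 0, 0], [0, 0, -30, 0, 0, 0, 0], [-20, -10, -40, 0, 0, 0, 0], [-30, -30, -40, 0, 0, 0, 0], [-30, -30, -20, 0, 0, 0, 0], [-30, -20, 0, 0, 0, 0, 0], [0, 0, 0, 0, 0, 0, 0], [0, 0, 0, 0, 0, 0, 0]]]'

```text
time: 21.67
position: [0.5264, -0.0783, 0.2199]
tcp_rot: [0.61, 0.792, -0.001, -0.001]
wrist_force: [0.5, 0.0, -0.4]
width: 0.008
grasp_force: 0.0
```

Run:
```python
from h import *
o=env.get_obs();print(loc(o["position"]),o["position"],o["wrist_force"])
f=grab("wrist","w10.png"); np.save("w10.npy",f,allow_pickle=True)
cv2.imwrite("pics/w10b.png",cv2.resize(f["img"][40:300,130:400],None,fx=2.2,fy=2.2,interpolation=cv2.INTER_CUBIC))
```

```text
[ -3.7 -62.8] [ 0.52641623 -0.07830341  0.21992188] [ 0.48319122  0.00459309 -0.36837649]
```

View pics/w10b.png

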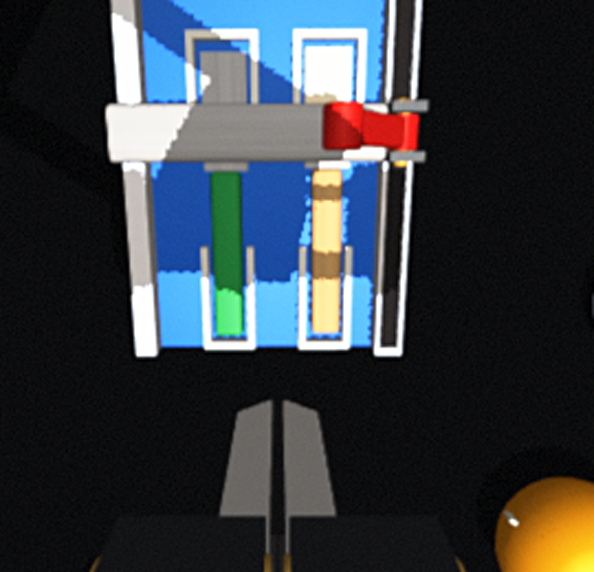

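The bar is home over the blade, the lever (343,126) leans inwards over it, and the spatula and brush are seated. I'll check the numbers before handing in.

Run:
```python
from h import *
f=np.load("w10.npy",allow_pickle=True).item()
def P(u,v,z): return loc(onplane(f,130+(u+.5)/2.2-.5,40+(v+.5)/2.2-.5,z))
for n,u,v,z in (("grip left",323,126,.104),("grip top",343,103,.104),("grip bot",343,150,.104),("bar+y",112,104,.046),("bar-y",112,161,.046),("handle end",229,334,.024),("blade end",224,52,.014),("rail corner",136,354,.03)):print(n,P(u,v,z))
```

```text
grip left [16.2 35.1]
grip top [24.8 44.5]
grip bot [25.3 24.9]
bar+y [-91.1  49.8]
bar-y [-93.5  21. ]
handle end [-34.9 -82.7]
blade end [-33.9  79.6]
rail corner [-92.3 -93.5]
```

```bash
python3 -c "
from h import *
print(env.sign_off())"
```

```text
the job is handed in; nothing more can be done
None
```

The job is handed in: the small green spatula lies in its pocket with the bar slid home to its stop and the lever flipped back to its locked stop, and the brush is still in its pocket, after about 22 s of the 67 s allowed.

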